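# Pack the thread box and its lift-out tray

### The job

Pack the thread box: stand the red spool upright in its left-hand well, the yellow one in its right-hand well and the blue one between them, then set the lift-out tray squarely home on top of the box, over the spools. Last of all, once the tray is on, lay the red tape measure flat in the tray, in the pocket left of the handle; left and right are as you see the box from the robot. Leave the beeswax, the brown spool and the scissors where they are.

Things in the scene. Friction and masses are not known exactly. Their poses are not given: they have to be found in the camera images.
- thread_box: open wooden box, fixed, 110 x 212 x 56 mm (x, y, z), turned up to 0.3 rad. Origin: centre of its underside, z up, -x toward the robot, +y = its left. Walls 8 mm, floor 6 mm thick, rim at z = 56 mm. Two dividers (5 mm thick, tops at z = 34 mm) make three wells in a row along y, each 94 x 62 mm, centred at y = +67 (left), 0 and -67 mm (right).
- tray: wooden tray, 110 x 212 mm (x, y), 0.26 kg. Origin: centre of its underside, z up. Handle: bar along x at y = 0, 14 mm wide, z = 48 to 64 mm, free for 68 mm between posts. 8 mm cleats below drop inside the box's ends with 7 mm play; home, its origin is 48 mm above the box's. Floor top z = 14, walls to 27 mm. Pockets 100 x 98 mm centred at y = +-52 mm. Turned up to 0.3 rad.
- red_spool: spool of red thread with white flanges and a round red label on top, standing on end: 28 mm across, 38 mm high, 15 g. z up along its axis. Origin on the underside, 8 mm beside the axis: the axis is at x = +8 mm, y = 0 of its frame (toward -x lies a thread tail, looks only). Starts at any yaw at the far left or right of the work.
- blue_spool: spool of blue thread with white flanges and a round blue label on top, standing on end: 28 mm across, 38 mm high, 15 g. z up along its axis. Origin on the underside, 8 mm beside the axis: the axis is at x = +8 mm, y = 0 of its frame (toward -x lies a thread tail, looks only). Starts at any yaw at the far left or right of the work.
- yellow_spool: spool of yellow thread with white flanges and a round yellow label on top, standing on end: 28 mm across, 38 mm high, 15 g. z up along its axis. Origin on the underside, 8 mm beside the axis: the axis is at x = +8 mm, y = 0 of its frame (toward -x lies a thread tail, looks only). Starts at any yaw at the far left or right of the work.
- tape_measure: tape measure in a round red case, lying flat: a disc 52 mm across, 16 mm high, 40 g. Origin on its underside; the disc's centre is at x = 0, y = +14 mm of its frame; a short yellow tape end (looks only) reaches to y = -40 mm. Starts at any yaw at the far left or right of the work.
- beeswax: bystander: dark lump of beeswax, 56 x 101 x 40 mm, behind the work; origin at the centre of its underside.
- brown_spool: bystander: spool of dark brown thread lying on its side, 38 mm long, 28 mm across, behind the work; origin at its underside.
- scissors: bystander: scissors with blue handles, 87 x 199 x 9 mm, lying behind the work to the right; origin at the centre of the underside.

How it is judged:
By the outcome, as a careful person would: the job done as asked, in the order asked, and still so for the second after the job is handed in, with the robot touching nothing.
It also fails if it takes over 138 s, if anything falls off the work surface, if the arm or the gripper's body presses on something with over 40 N, if the wrist force passes 120 N, or if a joint passes its speed limit or range.

### The arm

A 7-joint arm with a two-finger parallel gripper is mounted at the origin on a cart in front of the work surface, level with it; the furniture and walls round the work are solid. World frame = base frame: x ahead of the robot, y to its left, z up, the work surface at z = 0. Lengths are in m, angles in degrees, forces in N, time in s.
With the tool pointing down it reaches from about 0.425 to 1.025 m from the base axis. Payload 9.4 kg.
Tool frame: the origin (TCP) lies at the very end of the fingers, on their centre line; the grasp point (between the pads) lies 19 mm behind it (arm.grip_depth is the distance from the TCP to the grasp point, in m); z points along the fingers, y is the line along which they close (so a half turn about z gives the same grasp; the last joint's range is limited). The gripper opens to 85 mm and grips with 20 to 120 N. Pads are 22 mm wide; open, the fingers measure 114 mm over their backs; the gripper's body (76 mm by 85 mm) begins 54 mm behind the grasp point. The pads swing forward as they close: fully open they stand 13 mm farther back than shut.
Start: joints at [67.454, 34.337, -0.143, 91.639, 0.103, 54.024, -4.572], TCP at [0.226, -0.689, 0.231] pointing down, gripper open.
Joint ranges: [-147.43, 147.43], [-19.82, 112.94], [-74.19, 73.91], [6.32, 146.72], [-59.91, 239.91], [6.04, 106.73], [-150.56, 150.56]. Speed limits (degrees/s): [127.2, 127.2, 172.46, 172.46, 180, 180, 180].

### API

Orientations are given as [roll, pitch, yaw] about the fixed x, y, z axes, in that order (R = Rz(yaw) Ry(pitch) Rx(roll)).
In Python, from rig import status, cams, arm gives the robot as it stands. The module is installed in compiled form; this text tells all that it offers.
- The arm moves only by the tool move_arm, never from a script. Its arguments are lists of equal length, an entry for each row: "offset": the shift along the world's x, y, z in mm, a list of three; "yaw": the turn about the world's z in degrees. A call has 1 to 12 rows; each row shifts and turns the commanded pose from where the row before left it; what a row does not reach is not made up. A row lasts 1/12 s, in which the tool goes at most 41.7 mm and 7.16 degrees, less where a joint would pass 70% of its speed; a pose out of reach is approached as far as the arm can. A call is refused whole if a number of a shift passes 41.7 or a number of a turn 7.16, either way. A call with a gripper value outside its range is refused whole. "grip" is the opening, from 0 (shut) to 1 (fully open), set as the call begins (left out, the last holds). The fingers move at their own pace and stop on an object; "newtons" is the grip in N (left out, the last holds). Time passes only in rows, so rows that do not move let the fingers close. It gives the time, the measured TCP pose, the force, the opening and the grip force at its end, in the units of the state.
- status.read_state(): the state, without advancing time (a new reading comes with each control period).
- cams.read_camera(name): name is "scene" or "top" or "wrist"; returns a dict with "image" (480x640x3 uint8, red, green, blue), "mtx" (3x3 intrinsics, pixels), "position" and "attitude" of the camera in the world. Camera axes: x right, y down, z forward; pixel columns grow to the right and rows downward; lengths in m; the calibration is good to about 2 mm. The wrist camera is an equidistant fisheye: a pixel r from the principal point sees the ray r / f radians off the axis. A picture is of the moment at which its call begins. There is no depth.
- arm.finish_job(): hands the job in; it is judged then, once.
The state is a dict: "time_s": time; "q": joint angles; "qd": joint speeds; "effort": joint torques, N m; "position": TCP position; "eef_rot": TCP orientation; "wrist_force": force on the tool from outside, world axes, zero at the start; "torque": the same for the moment, N m; "finger_gap": opening from 0.0 (shut) to 1.0 (fully open); "gripper_force": force on a finger pad.
Only numpy, scipy, OpenCV 4.12 (cv2) and the standard library are available. Lean on these libraries where they do the work, as an engineer would, in place of code of your own. Each camera call takes 0.05 s, during which the arm holds its last target. There are 200 camera calls.

## Working session

There is one attempt and no reset: what is moved stays moved. The work goes in short steps, Python scripts to look and compute and a tool call to move; the robot and the scene stay as the last step left them, time stands still between calls to the robot, and variables do not carry over. Pictures are saved under pics/ and viewed, at most 14 in all, crops included, and the job is handed in when it is done.

Besides the shell and the picture viewer there is one more tool, called as name([rows], argument=value, ...), one row to a line, values as JSON. move_arm: Moves the arm, as the interface text tells. Its arguments: {"type":"object","properties":{"offset":{"type":"array"},"yaw":{"type":"array"},"grip":{"type":"number"},"newtons":{"type":"number"}},"required":["offset","yaw"]}

```bash
mkdir -p pics
cat > h.py <<'E'
import numpy as np, cv2
from scipy.spatial.transform import Rotation as Ro
from rig import status, cams, arm
def att(a):
    a=np.array(a,float)
    return a if a.shape==(3,3) else Ro.from_euler('xyz',a,degrees=True).as_matrix() if a.size==3 else Ro.from_quat(a).as_matrix()
def shot(n,save=None):
    c=cams.read_camera(n)
    if save: cv2.imwrite('pics/'+save,c['image'][:,:,::-1])
    return c
def ray(c,uv,fish=False):
    K=c['mtx'];x=(uv[0]-K[0][2])/K[0][0];y=(uv[1]-K[1][2])/K[1][1]
    if fish:
        r=np.hypot(x,y);d=np.array([x/r*np.sin(r),y/r*np.sin(r),np.cos(r)]) if r>1e-9 else np.array([0,0,1.])
    else: d=np.array([x,y,1.])
    return att(c['attitude'])@d
def onz(c,uv,z,fish=False):
    d=ray(c,uv,fish);p=np.array(c['position']);return p+d*(z-p[2])/d[2]
E
python3 - <<'E'
from h import *
for n in ['scene','top','wrist']:
    c=shot(n,n+'0.png');print(n,c['mtx'],c['position'],c['attitude'])
print(status.read_state())
E
```

```text
scene [[566.60904143   0.         313.77668382]
 [  0.         566.60904143 240.77039229]
 [  0.           0.           1.        ]] [0.14335933 0.86006913 1.00052889] [-134.00526906   -0.31426129 -150.3516259 ]
top [[508.76126258   0.         323.40075272]
 [  0.         508.76126258 237.34944385]
 [  0.           0.           1.        ]] [0.47194805 0.02072986 1.13774019] [-172.49270336   -0.27439866  -91.68698231]
wrist [[371.64829954   0.         314.88395403]
 [  0.         371.64829954 235.39904492]
 [  0.           0.           1.        ]] [ 0.29728049 -0.66445669  0.37263433] [ 1.62770844e+02  1.00924259e-01 -7.18240483e+01]
{'time_s': 0.15, 'q': array([67.45353699, 34.37669999, -0.14504764, 91.66808488,  0.10184496,
       54.02489639, -4.57192644]), 'qd': array([ 0.00644472, -0.13175923,  0.06410093, -0.05409299, -0.0275834 ,
       -0.03298717,  0.05660325]), 'effort': array([ 3.36109864e-03, -7.76997328e+01,  1.56715393e+00, -2.58233982e+01,
        1.25650867e-02,  6.89818538e-03,  5.23904077e-05]), 'position': array([ 0.22575085, -0.68859882,  0.23059575]), 'eef_rot': array([-1.79930704e+02,  5.99189638e-03,  1.81541813e+01]), 'wrist_force': array([ 0.84927815,  0.47462598, -0.75970832]), 'torque': array([ 0.01763596,  0.02675717, -0.0118719 ]), 'gripper_force': 0.0, 'finger_gap': 1.00116498044107}
```

View pics/top0.png

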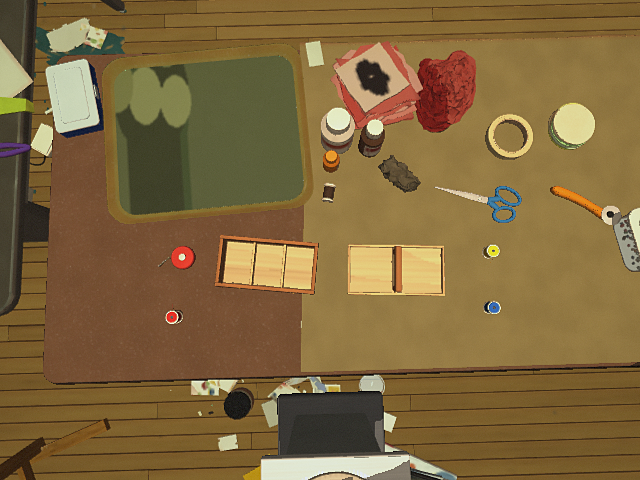

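View pics/scene0.png

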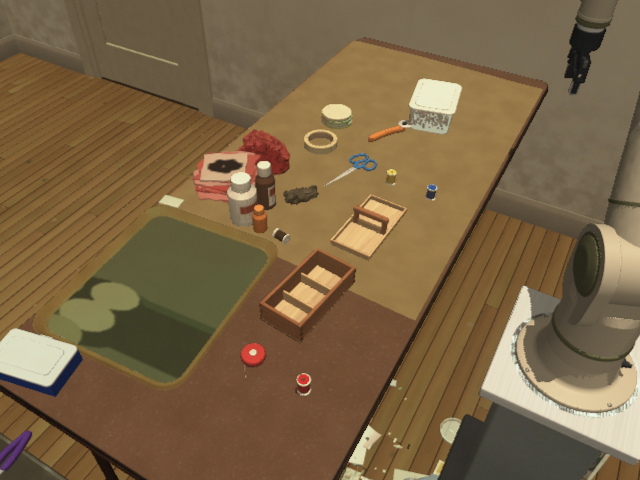

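The top view (up = +x, left = +y) shows the red spool at (172,317), tape at (182,257), box at (267,265), tray at (396,270), yellow spool at (493,251) and blue spool at (493,308). The scene view shows the same layout. Next I'll measure the positions.

```bash
cat > m.py <<'E'
from h import *
c=shot('top');im=c['image'];hsv=cv2.cvtColor(im,cv2.COLOR_RGB2HSV)
t=shot('top') if 0 else c
def blobs(roi,lo,hi,mn=8):
    x0,y0,x1,y1=roi;m=np.zeros(im.shape[:2],np.uint8)
    m[y0:y1,x0:x1]=cv2.inRange(hsv[y0:y1,x0:x1],np.array(lo),np.array(hi))
    return m
def cen(m):
    n,l,s,ce=cv2.connectedComponentsWithStats(m);i=1+np.argmax(s[1:,4]);return ce[i],s[i]
if __name__=='__main__':
    big=cv2.resize(im[225:330,150:510],None,fx=2.2,fy=2.2,interpolation=cv2.INTER_CUBIC);cv2.imwrite('pics/crop.png',big[:,:,::-1])
    H=np.array(hsv)
    for n,roi,lo,hi,z in [('yel',(475,235,512,268),(22,120,120),(35,255,255),.038),('blue',(475,292,512,325),(95,120,80),(125,255,255),.038),('tape',(160,240,200,275),(0,190,150),(6,255,255),.016),('red',(160,305,190,330),(0,190,120),(8,255,255),.038)]:
        m=blobs(roi,lo,hi);ce,s=cen(m);print(n,ce.round(1),s,onz(c,ce,z).round(4))
    for p in [(172,317),(182,257),(230,300),(267,240),(225,262),(396,250),(360,270),(348,270),(360,246),(335,270)]: print(p,hsv[p[1],p[0]])
E
python3 m.py
```

```text
yel [493.  250.4] [488 246  11  10  83] [ 0.5775 -0.3569  0.038 ]
blue [493.6 307.3] [489 303  10  10  74] [ 0.455  -0.3494  0.038 ]
tape [182.2 257.1] [171 246  23  23 352] [0.5846 0.3241 0.016 ]
red [171.2 316.4] [167 312  10  10  69] [0.4559 0.3408 0.038 ]
(172, 317) [ 60  23 102]
(182, 257) [ 32  40 233]
(230, 300) [ 13 148 117]
(267, 240) [ 13 180 201]
(225, 262) [ 21 125 221]
(396, 250) [ 13 182 158]
(360, 270) [ 23 115 230]
(348, 270) [ 20 126 236]
(360, 246) [ 15 148 191]
(335, 270) [ 20 134 147]
```

View pics/crop.png

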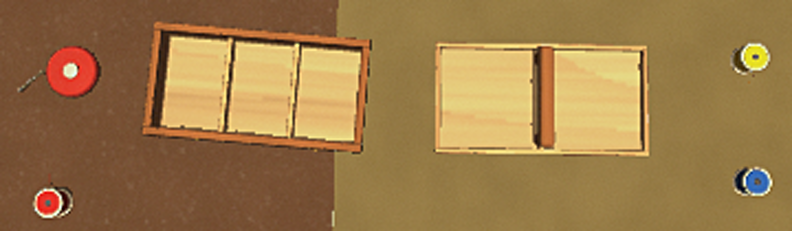

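The crop shows the box rim corners at about (154,23), (370,41), (361,152) and (143,133). The tray corners are at (435,43), (648,45), (648,156) and (435,152), and the handle is at x≈546.

```bash
cat > b.py <<'E'
from m import *
def quad(ps,z,n):
    P=np.array([onz(c,(p[0]/2.2+150-.5+.25,p[1]/2.2+225-.25),z)[:2] for p in ps]);TL,TR,BR,BL=P
    v=(TL-TR)+(BL-BR);print(n,'cen',P.mean(0).round(4),'yaw',np.degrees(np.arctan2(-v[0],v[1])).round(2),'len',np.linalg.norm(TL-TR).round(3),np.linalg.norm(BL-BR).round(3),np.linalg.norm(TL-BL).round(3),np.linalg.norm(TR-BR).round(3))
quad([(154,23),(371,41),(361,152),(143,133)],.056,'box')
quad([(435,43),(648,45),(648,156),(435,152)],.027,'tray')
for p in [(546,47),(546,97),(546,148)]: print(onz(c,(p[0]/2.2+149.75,p[1]/2.2+224.75),.064).round(4))
E
python3 b.py
```

```text
box cen [0.56   0.1338] yaw -6.53 len 0.212 0.211 0.107 0.108
tray cen [ 0.5425 -0.1452] yaw -2.47 len 0.213 0.21 0.108 0.11
[ 0.5899 -0.1464  0.064 ]
[ 0.5416 -0.144   0.064 ]
[ 0.4929 -0.1417  0.064 ]
```

View pics/wrist0.png

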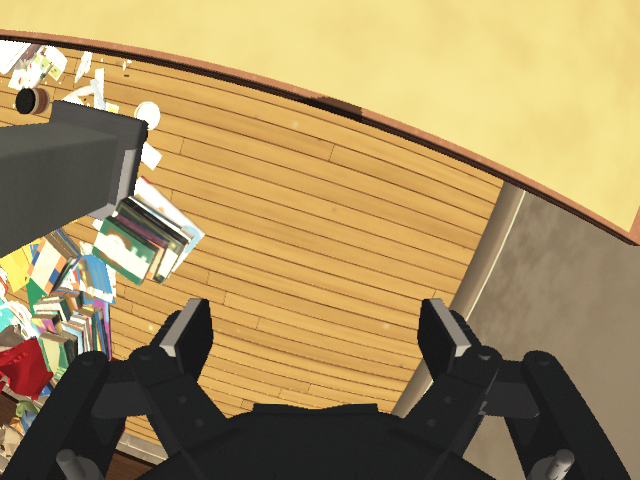

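move_arm([
  [19.1,28.3,-9],
  [19.1,28.3,-9],
  [19.1,28.3,-9],
  [19.1,28.3,-9],
  [19.1,28.3,-9],
  [19.1,28.3,-9],
  [19.1,28.3,-9],
  [19.1,28.3,-9],
  [19.1,28.3,-9],
  [19.1,28.3,-9],
  [19.1,28.3,-9],
  [19.1,28.3,-9],
], yaw=[5.45,5.45,5.45,5.45,5.45,5.45,5.45,5.45,5.45,5.45,5.45,5.45], grip=0.65)

```text
time_s: 1.25
position: [0.4558, -0.348, 0.123]
eef_rot: [180.0, 0.0, 83.8]
wrist_force: [-0.2, -0.4, -0.6]
finger_gap: 0.654
gripper_force: 0.0
```

move_arm([
  [0,0,0],
  [0,0,0],
], yaw=[0,0])

```text
time_s: 1.42
position: [0.4563, -0.3472, 0.1228]
eef_rot: [-180.0, -0.1, 83.8]
wrist_force: [-0.7, -1.0, 0.3]
finger_gap: 0.651
gripper_force: 0.0
```

```bash
cat > w.py <<'E'
import sys
from h import *
c=shot('wrist',sys.argv[1]);print(c['position'],c['attitude']);s=status.read_state();print(s['position'],s['eef_rot'],s['time_s'])
E
python3 w.py w1.png
```

```text
[ 0.46406272 -0.27138323  0.26508639] [ 1.62849204e+02 -6.90458467e-04 -6.19298159e+00]
[ 0.45528068 -0.34892162  0.12310408] [-1.79971507e+02 -6.36295777e-03  8.35918795e+01] 1.4667
```

View pics/w1.png

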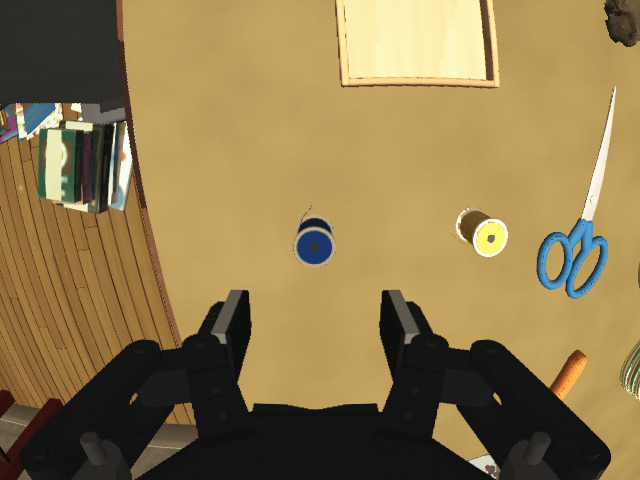

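The wrist view shows the blue spool top at (314,248), centred between the pads, and the yellow top at (490,238).

```bash
cat > wm.py <<'E'
import sys
from h import *
# args: triples u v z
c=shot('wrist')
a=list(map(float,sys.argv[1:]))
for i in range(0,len(a),3): print(a[i:i+3],onz(c,a[i:i+2],a[i+2],True).round(4))
E
python3 wm.py 314 248 .038 490 238 .038
```

```text
[314.0, 248.0, 0.038] [ 0.454  -0.3514  0.038 ]
[490.0, 238.0, 0.038] [ 0.576  -0.3584  0.038 ]
```

move_arm([
  [-1,-1.5,-30],
  [0,0,-30],
  [0,0,-30],
  [0,0,-18],
  [0,0,-6],
  [0,0,0],
], yaw=[0,0,0,0,0,0])

```text
time_s: 2.02
position: [0.4528, -0.3516, 0.0081]
eef_rot: [-179.9, -0.0, 83.4]
wrist_force: [0.4, -0.4, 0.1]
finger_gap: 0.652
gripper_force: 0.0
```

move_arm([
  [0,0,0],
  [0,0,0],
  [0,0,0],
  [0,0,0],
  [0,0,0],
], yaw=[0,0,0,0,0], grip=0.1, newtons=20)

```text
time_s: 2.43
position: [0.4545, -0.3517, 0.0107]
eef_rot: [179.9, 0.1, 83.5]
wrist_force: [-0.7, -0.7, 8.4]
finger_gap: 0.32
gripper_force: 20.1
```

move_arm([
  [0,0,35],
  [0,0,35],
  [4.5,15.5,35],
  [4,30,24],
  [8,38,0],
  [8,38,0],
  [8,38,0],
  [8,38,0],
  [8,38,0],
  [8,38,0],
  [8,38,0],
  [8,38,0],
], yaw=[0,0,0,0,0,0,0,0,0,0,0,0])

```text
time_s: 3.43
position: [0.5267, 0.0005, 0.1391]
eef_rot: [179.9, -0.0, 83.5]
wrist_force: [1.2, 0.7, -0.3]
finger_gap: 0.318
gripper_force: 20.0
```

move_arm([
  [8,38,0],
  [8,38,0],
  [9,38,0],
  [9,22,0],
  [0,0,0],
  [0,0,0],
], yaw=[0,0,0,0,0,0])

```text
time_s: 3.93
position: [0.5606, 0.1365, 0.1388]
eef_rot: [180.0, -0.0, 83.7]
wrist_force: [-0.5, -1.1, 0.3]
finger_gap: 0.322
gripper_force: 20.0
```

```bash
python3 w.py w2.png
```

```text
[0.56831945 0.21228308 0.28096773] [ 1.62819342e+02 -6.47276453e-02 -6.25642171e+00]
[0.56024933 0.13453353 0.13858875] [1.79992140e+02 2.70186351e-02 8.35956031e+01] 3.9833
```

View pics/w2.png

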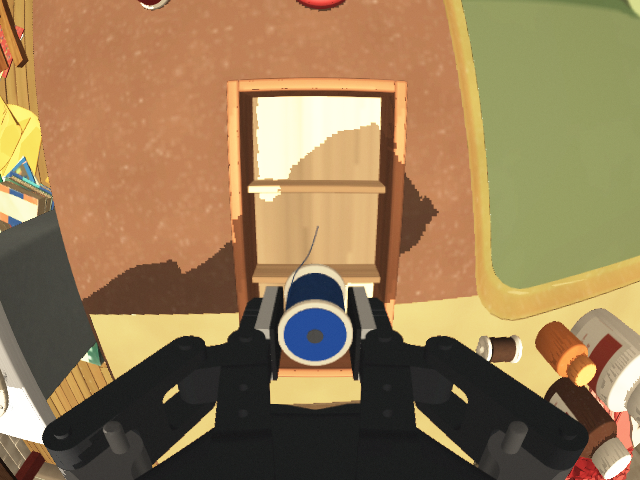

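The wrist view shows the far rim's outer corners at (228,82) and (407,81), the divider tops at rows about 187 and 270, and the blue spool held upright.

```bash
python3 wm.py 228 82 .056 407 81 .056 316 187 .034 316 270 .034 238 190 .056 398 190 .056
python3 - <<'E'
import numpy as np
c=np.array([.56,.1338]);a=np.radians(-6.5);R=np.array([[np.cos(a),-np.sin(a)],[np.sin(a),np.cos(a)]])
for p in [(-55,106),(55,106),(0,33.5),(0,-33.5),(0,67),(0,-67)]: print(p,(c+R@np.array(p)/1e3).round(4))
E
```

```text
[228.0, 82.0, 0.056] [0.5194 0.2431 0.056 ]
[407.0, 81.0, 0.056] [0.6266 0.2319 0.056 ]
[316.0, 187.0, 0.034] [0.5644 0.1682 0.034 ]
[316.0, 270.0, 0.034] [0.5577 0.1085 0.034 ]
[238.0, 190.0, 0.056] [0.5164 0.1759 0.056 ]
[398.0, 190.0, 0.056] [0.6153 0.1649 0.056 ]
(-55, 106) [0.5174 0.2453]
(55, 106) [0.6266 0.2329]
(0, 33.5) [0.5638 0.1671]
(0, -33.5) [0.5562 0.1005]
(0, 67) [0.5676 0.2004]
(0, -67) [0.5524 0.0672]
```

move_arm([
  [0,0,-30],
  [0,0,-30],
  [0,0,-30],
  [0,0,-20],
  [0,0,-11],
  [0,0,0],
], yaw=[0,0,0,0,0,0])

```text
time_s: 4.53
position: [0.5595, 0.1328, 0.0157]
eef_rot: [-179.9, 0.1, 83.5]
wrist_force: [1.0, -0.3, -0.0]
finger_gap: 0.319
gripper_force: 21.7
```

move_arm([
  [0,0,0],
  [0,0,0],
  [0,0,0],
  [0,0,0],
], yaw=[0,0,0,0], grip=0.55)

```text
time_s: 4.87
position: [0.5611, 0.1345, 0.0183]
eef_rot: [179.9, -0.0, 83.5]
wrist_force: [0.1, 0.2, -0.2]
finger_gap: 0.551
gripper_force: 0.0
```

move_arm([
  [0,0,20],
  [0,0,35],
  [0,0,35],
  [0,-10,35],
  [0,-36,0],
  [0,-38,0],
  [0,-40,0],
  [0,-40,0],
  [2,-40,0],
  [2,-40,0],
  [2,-40,0],
  [2,-40,0],
], yaw=[0,0,0,0,0,0,0,0,0,0,0,0])

```text
time_s: 5.87
position: [0.5684, -0.1915, 0.1431]
eef_rot: [179.9, 0.0, 83.5]
wrist_force: [1.1, -0.1, 0.2]
finger_gap: 0.548
gripper_force: 0.0
```

move_arm([
  [2,-40,0],
  [2,-40,0],
  [2,-40,-5],
  [2,-33,-25],
  [1,-14,-30],
  [0,0,-30],
  [0,0,-20],
  [0,0,-15],
  [0,0,-8],
  [0,0,0],
], yaw=[0,0,0,0,0,0,0,0,0,0], grip=0.65)

```text
time_s: 6.7
position: [0.5771, -0.3556, 0.0081]
eef_rot: [-179.9, -0.0, 83.6]
wrist_force: [-0.8, 0.4, -0.4]
finger_gap: 0.649
gripper_force: 0.0
```

Run:
```python
from h import *
s=status.read_state();print(s['position'])
c=shot('top');im=c['image'];cv2.imwrite('pics/t2.png',cv2.resize(im[220:335,150:515],None,fx=2.2,fy=2.2,interpolation=cv2.INTER_CUBIC)[:,:,::-1])
```

```text
[ 0.57710677 -0.35563878  0.00814674]
```

View pics/t2.png

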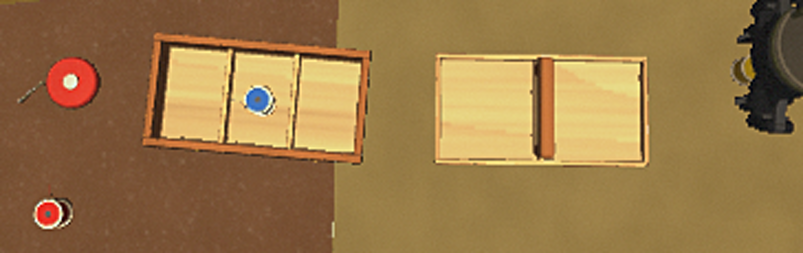

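The blue spool is upright at (257,100) in the middle well, and the gripper stands over the yellow spool.

move_arm([
  [0,0,0],
  [0,0,0],
  [0,0,0],
  [0,0,0],
  [0,0,0],
], yaw=[0,0,0,0,0], grip=0.1)

```text
time_s: 7.17
position: [0.5784, -0.3566, 0.0109]
eef_rot: [179.9, 0.1, 83.6]
wrist_force: [0.3, 0.5, 7.6]
finger_gap: 0.318
gripper_force: 19.8
```

move_arm([
  [0,0,35],
  [0,0,35],
  [0,15,35],
  [-2,30,25],
  [-2,38,0],
  [-2,38,0],
  [-2,38,0],
  [-2,38,0],
  [-2,38,0],
  [-2,38,0],
  [-2,38,0],
  [-2,38,0],
], yaw=[0,0,0,0,0,0,0,0,0,0,0,0])

```text
time_s: 8.17
position: [0.5594, -0.0056, 0.14]
eef_rot: [179.9, -0.0, 83.5]
wrist_force: [0.8, 0.3, 0.2]
finger_gap: 0.32
gripper_force: 20.0
```

move_arm([
  [-2,38,0],
  [-3,28,0],
  [-2,9,-10],
  [0,0,-30],
  [0,0,-30],
  [0,0,-25],
  [0,0,-18],
  [0,0,-9],
  [0,0,0],
  [0,0,0],
], yaw=[0,0,0,0,0,0,0,0,0,0])

```text
time_s: 9.0
position: [0.5526, 0.0674, 0.0173]
eef_rot: [-180.0, 0.0, 83.5]
wrist_force: [-0.4, 0.8, 0.0]
finger_gap: 0.324
gripper_force: 21.4
```

move_arm([
  [0,0,0],
  [0,0,0],
  [0,0,0],
  [0,0,0],
], yaw=[0,0,0,0], grip=0.55)

```text
time_s: 9.33
position: [0.5529, 0.0676, 0.0179]
eef_rot: [179.9, -0.0, 83.5]
wrist_force: [-0.2, -0.1, 0.7]
finger_gap: 0.55
gripper_force: 0.0
```

move_arm([
  [0,0,20],
  [0,0,35],
  [0,0,35],
  [-2,10,25],
  [-12,35,0],
  [-12,35,0],
  [-12,35,0],
  [-12,35,0],
  [-12,35,0],
  [-12,35,0],
  [-12,35,0],
  [-10,19,0],
], yaw=[0,0,0,0,0,0,0,0,0,0,0,0])

```text
time_s: 10.33
position: [0.455, 0.3465, 0.1329]
eef_rot: [180.0, -0.2, 83.8]
wrist_force: [-0.0, 0.6, 0.4]
finger_gap: 0.55
gripper_force: 0.0
```

Run:
```python
from h import *
c=shot('wrist');s=status.read_state();print(s['position'])
h=cv2.cvtColor(c['image'],cv2.COLOR_RGB2HSV)
m=cv2.inRange(h,np.array((0,190,110)),np.array((8,255,255)))|cv2.inRange(h,np.array((174,190,110)),np.array((180,255,255)))
n,l,st,ce=cv2.connectedComponentsWithStats(m)
for i in range(1,n):
    if st[i,4]>100: print(st[i],ce[i],onz(c,ce[i],.038,True),onz(c,ce[i],.016,True))
cv2.imwrite('pics/w3.png',c['image'][:,:,::-1])
```

```text
[0.45282311 0.34953099 0.13290494]
[302 220  29  11 117] [316.05128205 224.21367521] [0.45657152 0.35723446 0.038     ] [0.45600322 0.35123123 0.016     ]
[301 232  32  31 695] [316.33381295 246.7971223 ] [0.4550641  0.34152467 0.038     ] [0.45435601 0.33406457 0.016     ]
```

View pics/w3.png

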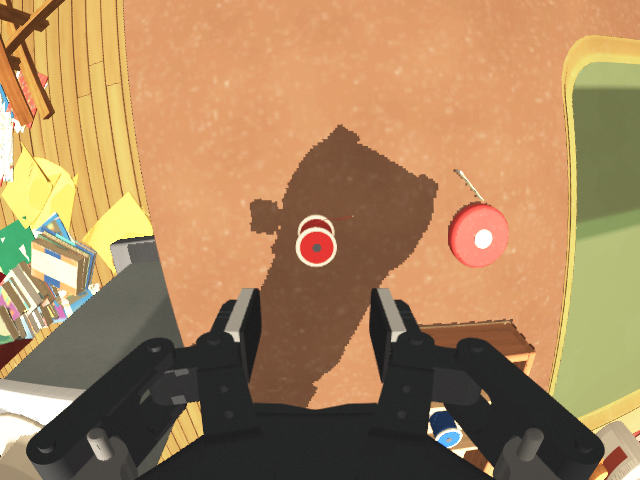

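The red spool top is at (316,247), centred between the pads. The tape disc is at (480,236), with its tail tip at (459,171).

move_arm([
  [-0.5,0,-25],
  [0,0,-30],
  [0,0,-30],
  [0,0,-22],
  [0,0,-12],
  [0,0,-5],
  [0,0,0],
], yaw=[0,0,0,0,0,0,0])

```text
time_s: 10.97
position: [0.4559, 0.3414, 0.0077]
eef_rot: [-180.0, 0.1, 83.6]
wrist_force: [-0.5, 0.1, 0.5]
finger_gap: 0.551
gripper_force: 0.0
```

move_arm([
  [0,0,0],
  [0,0,0],
  [0,0,0],
  [0,0,0],
  [0,0,0],
], yaw=[0,0,0,0,0], grip=0.1)

```text
time_s: 11.38
position: [0.4567, 0.3421, 0.0095]
eef_rot: [179.9, -0.1, 83.5]
wrist_force: [-0.1, -0.5, 7.3]
finger_gap: 0.324
gripper_force: 20.3
```

move_arm([
  [0,0,35],
  [0,0,35],
  [8,-8,35],
  [20,-25,25],
  [24,-30,0],
  [24,-30,0],
  [20,-28,0],
  [12,-15,0],
  [3.5,-5,0],
  [0,0,-20],
  [0,0,-30],
  [0,0,-30],
], yaw=[0,0,0,0,0,0,0,0,0,0,0,0])

```text
time_s: 12.38
position: [0.568, 0.2015, 0.0587]
eef_rot: [179.9, -0.1, 83.6]
wrist_force: [1.2, 0.1, -0.9]
finger_gap: 0.319
gripper_force: 20.0
```

move_arm([
  [0,0,-22],
  [0,0,-12],
  [0,0,-7.5],
  [0,0,0],
  [0,0,0],
], yaw=[0,0,0,0,0])

```text
time_s: 12.8
position: [0.5678, 0.2012, 0.0175]
eef_rot: [180.0, -0.0, 83.6]
wrist_force: [0.4, -0.2, 0.8]
finger_gap: 0.319
gripper_force: 20.4
```

move_arm([
  [0,0,0],
  [0,0,0],
  [0,0,0],
  [0,0,0],
], yaw=[0,0,0,0], grip=0.55)

```text
time_s: 13.13
position: [0.5679, 0.2007, 0.0176]
eef_rot: [179.9, -0.0, 83.5]
wrist_force: [0.0, -0.2, 0.3]
finger_gap: 0.554
gripper_force: 0.0
```

move_arm([
  [0,0,20],
  [0,0,35],
  [0,0,35],
  [0,-10,30],
  [-2,-30,15],
  [-3,-38,0],
  [-3,-38,0],
  [-3,-38,0],
  [-3,-38,0],
  [-3,-38,0],
  [-3,-38,0],
  [-3,-38,0],
], yaw=[0,0,0,-6.6,-6.6,-6.6,-6.6,-6.6,-6.6,-6.6,-6.6,-6.6], grip=0.6)

```text
time_s: 14.13
position: [0.5441, -0.1071, 0.1523]
eef_rot: [180.0, -0.0, 23.8]
wrist_force: [0.7, 1.2, -0.7]
finger_gap: 0.601
gripper_force: 0.0
```

move_arm([
  [-2,-28,0],
  [-1,-11,0],
  [0,0,0],
  [0,0,0],
  [0,0,0],
  [0,0,0],
], yaw=[-6.7,-6.7,-6.7,-6.7,0,0])

```text
time_s: 14.63
position: [0.5415, -0.1441, 0.152]
eef_rot: [180.0, -0.0, -2.4]
wrist_force: [1.0, 0.4, 0.2]
finger_gap: 0.602
gripper_force: 0.0
```

Run:
```python
from h import *
c=shot('top');im=c['image'];a=cv2.resize(im[220:335,150:515],None,fx=1.75,fy=1.75,interpolation=cv2.INTER_CUBIC)
w=shot('wrist');s=status.read_state();print(s['position'],s['eef_rot'])
b=w['image'][:380];o=np.zeros((a.shape[0]+380,640,3),np.uint8);o[:a.shape[0],:min(640,a.shape[1])]=a[:,:640];o[a.shape[0]:]=b
print(a.shape);cv2.imwrite('pics/c3.png',o[:,:,::-1])
```

```text
[ 0.54159315 -0.14396661  0.15191473] [-1.79994305e+02 -6.49608844e-03 -2.40511908e+00]
(201, 639, 3)
```

View pics/c3.png

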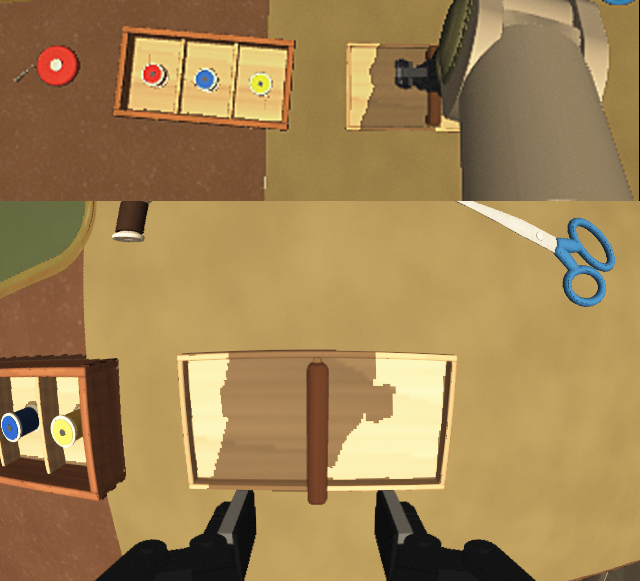

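All three spools stand in the right wells. In the wrist view the handle runs from (317,162) to (317,300), and the tray rim corners are at (178,155), (457,155), (443,288) and (190,287).

```bash
python3 wm.py 317 162 .064 317 300 .064 178 155 .027 457 155 .027 443 288 .027 190 287 .027
```

```text
[317.0, 162.0, 0.064] [ 0.5929 -0.1467  0.064 ]
[317.0, 300.0, 0.064] [ 0.4987 -0.1429  0.064 ]
[178.0, 155.0, 0.027] [ 0.6013 -0.0432  0.027 ]
[457.0, 155.0, 0.027] [ 0.5928 -0.2521  0.027 ]
[443.0, 288.0, 0.027] [ 0.4842 -0.2469  0.027 ]
[190.0, 287.0, 0.027] [ 0.4938 -0.0381  0.027 ]
```

move_arm([
  [0.8,-0.7,-25],
  [0,0,-30],
  [0,0,-30],
  [0,0,-20],
  [0,0,-10],
  [0,0,0],
], yaw=[0,0,0,0,0,0])

```text
time_s: 15.28
position: [0.5413, -0.1447, 0.0349]
eef_rot: [-180.0, 0.2, -2.6]
wrist_force: [-0.1, -0.7, 0.8]
finger_gap: 0.598
gripper_force: 0.0
```

move_arm([
  [0,0,0],
  [0,0,0],
  [0,0,0],
  [0,0,0],
  [0,0,0],
  [0,0,0],
  [0,0,0],
], yaw=[0,0,0,0,0,0,0], grip=0.0, newtons=50)

```text
time_s: 15.87
position: [0.5431, -0.1452, 0.0383]
eef_rot: [180.0, -0.1, -2.6]
wrist_force: [-1.5, -0.3, 7.8]
finger_gap: 0.152
gripper_force: 49.8
```

Run:
```python
from h import *
P=[];A=[]
for i in range(6): cams.read_camera('top');s=status.read_state();P.append(s['position']);A.append(s['eef_rot'])
print(np.mean(P,0),np.degrees(np.angle(np.exp(1j*np.radians(np.array(A))).mean(0))),s['gripper_force'],s['finger_gap'])
```

```text
[ 0.54318543 -0.1452007   0.03826725] [ 1.79980976e+02 -1.37597126e-01 -2.63138946e+00] 49.82522428035736 0.15058731136136794
```

Run:
```python
from h import *
c=shot('top');im=c['image'];cv2.imwrite('pics/b4.png',cv2.resize(im[228:302,208:326],None,fx=6.5,fy=6.5,interpolation=cv2.INTER_LANCZOS4)[:,:,::-1])
```

```text
(no output)
```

View pics/b4.png

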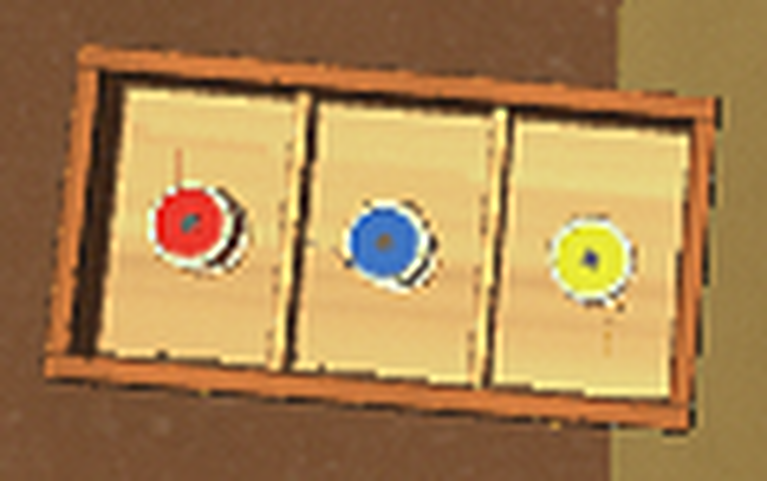

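The three spools stand centred in their wells, and the box rim corners in the crop are at (81,46), (715,97), (688,424) and (45,374).

Run:
```python
from h import *
c=shot('top')
f=lambda p,z:onz(c,((p[0]+.5)/6.5+207.5,(p[1]+.5)/6.5+227.5),z)[:2]
P=np.array([f(p,.056) for p in [(81,46),(715,97),(688,424),(45,374)]]);TL,TR,BR,BL=P
print(P.mean(0),[np.linalg.norm(a).round(4) for a in(TL-TR,BL-BR,TL-BL,TR-BR)])
for v in(TL-TR,BL-BR): print('yaw',np.degrees(np.arctan2(-v[0],v[1])))
for v in(TL-BL,TR-BR): print('yaw',np.degrees(np.arctan2(v[1],v[0])))
for p in[(189,223),(384,242),(591,259)]: print(f(p,.044))
```

```text
[0.56143351 0.13437536] [np.float64(0.2098), np.float64(0.21), np.float64(0.1082), np.float64(0.1075)]
yaw -6.286003188157392
yaw -6.101776807585591
yaw -6.3810783789042445
yaw -6.287511300624214
[0.56799174 0.19950707]
[0.55981236 0.13507294]
[0.55218737 0.06671551]
```

move_arm([
  [0,0,10],
  [0,0,25],
  [0,0,35],
  [0,5,30],
  [1,20,10],
  [2,30,0],
  [2,33,0],
  [2,35,0],
  [2,35,0],
  [2,35,0],
  [2,33,0],
  [2,25,0],
], yaw=[0,0,0,0,-0.6,-0.6,-0.6,-0.6,-0.6,-0.6,0,0])

```text
time_s: 17.27
position: [0.5569, 0.1095, 0.1477]
eef_rot: [-179.9, -0.0, -6.1]
wrist_force: [-0.0, -0.6, -2.3]
finger_gap: 0.152
gripper_force: 49.1
```

move_arm([
  [2,18,0],
  [0.9,10.7,0],
  [0,0,-10],
  [0,0,-15],
  [0,0,-15],
  [0,0,-8],
  [0,0,0],
  [0,0,0],
], yaw=[0,0,0,0,0,0,0,0])

```text
time_s: 17.93
position: [0.56, 0.1334, 0.0985]
eef_rot: [180.0, 0.1, -6.3]
wrist_force: [-0.4, -0.7, -2.7]
finger_gap: 0.154
gripper_force: 48.9
```

Run:
```python
from h import *
w=shot('wrist');t=shot('top');sc=shot('scene');s=status.read_state();print(s['position'],s['eef_rot'],s['wrist_force'])
a=t['image'][200:330,180:380];a=cv2.resize(a,(400,260),interpolation=cv2.INTER_CUBIC)
b=sc['image'][200:360,220:400];b=cv2.resize(b,(400,355),interpolation=cv2.INTER_CUBIC)[:260]
o=np.vstack([np.hstack([a,b]),np.pad(w['image'][60:400],((0,0),(0,160),(0,0)))]);cv2.imwrite('pics/c5.png',o[:,:,::-1])
```

```text
[0.56070966 0.1342687  0.09949649] [-1.79981425e+02 -5.49387152e-02 -6.28281201e+00] [ 1.02523732 -0.54967895 -2.24369186]
```

View pics/c5.png

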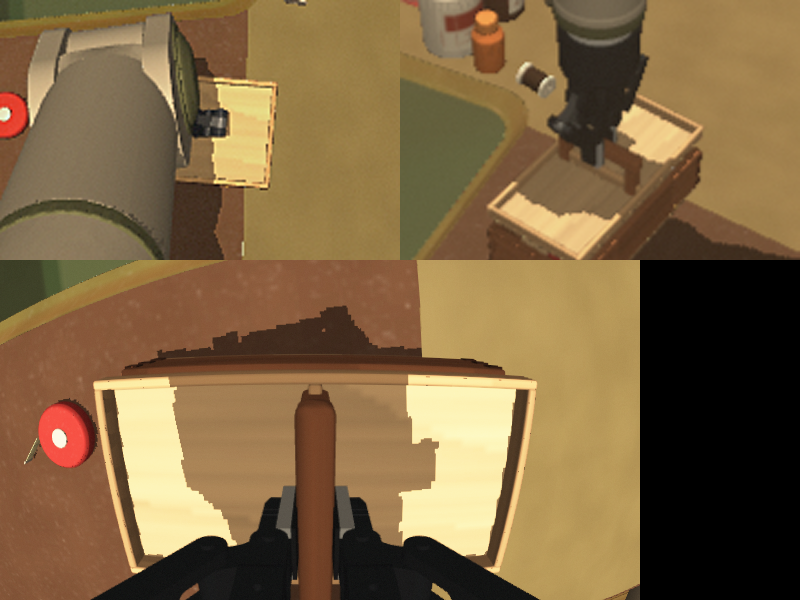

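The tray hangs level and parallel over the box, centred on it in all three views. Lowering it onto the box now.

move_arm([
  [0,0,-3],
  [0,0,-3],
  [0,0,-3],
  [0,0,-2],
  [0,0,-1],
  [0,0,0],
  [0,0,0],
], yaw=[0,0,0,0,0,0,0])

```text
time_s: 18.67
position: [0.5602, 0.1347, 0.0867]
eef_rot: [180.0, 0.0, -6.2]
wrist_force: [0.5, -0.7, -3.2]
finger_gap: 0.154
gripper_force: 49.1
```

move_arm([
  [0,0,-1.5],
  [0,0,0],
  [0,0,0],
], yaw=[0,0,0])

```text
time_s: 18.92
position: [0.5604, 0.1347, 0.0863]
eef_rot: [-180.0, -0.0, -6.3]
wrist_force: [-3.1, -1.0, 9.4]
finger_gap: 0.154
gripper_force: 50.7
```

move_arm([
  [0,0,0],
  [0,0,0],
  [0,0,0],
  [0,0,0],
  [0,0,0],
], yaw=[0,0,0,0,0], grip=0.5)

```text
time_s: 19.33
position: [0.5603, 0.1347, 0.0852]
eef_rot: [180.0, 0.0, -6.2]
wrist_force: [1.5, -0.3, 0.1]
finger_gap: 0.501
gripper_force: 0.0
```

move_arm([
  [0,0,10],
  [0,0,30],
  [0,0,30],
  [0,5,0],
  [2,20,0],
  [2,20,0],
  [2,20,0],
  [2,20,0],
  [2,20,0],
  [3,20,0],
  [3,20,0],
  [3,20,0],
], yaw=[0,0,0,7,7,7,7,7,7,7,7,7], grip=0.85)

```text
time_s: 20.33
position: [0.5794, 0.3005, 0.1561]
eef_rot: [180.0, -0.0, 57.1]
wrist_force: [-0.1, -0.1, -0.5]
finger_gap: 0.852
gripper_force: 0.0
```

move_arm([
  [3,15,0],
  [2,9,0],
  [0,0,0],
  [0,0,0],
  [0,0,0],
  [0,0,0],
  [0,0,0],
  [0,0,0],
  [0,0,0],
  [0,0,0],
], yaw=[7,7,7,7,7,7,7,5,0,0])

```text
time_s: 21.17
position: [0.5845, 0.3233, 0.1557]
eef_rot: [180.0, 0.0, 110.6]
wrist_force: [-0.1, 0.2, 0.4]
finger_gap: 0.85
gripper_force: 0.0
```

Run:
```python
from h import *
w=shot('wrist');t=shot('top');sc=shot('scene');s=status.read_state();print(s['position'],s['eef_rot'])
a=t['image'][200:330,180:380];a=cv2.resize(a,(400,260),interpolation=cv2.INTER_CUBIC)
b=sc['image'][200:360,220:400];b=cv2.resize(b,(400,355),interpolation=cv2.INTER_CUBIC)[40:300]
o=np.vstack([np.hstack([a,b]),np.pad(w['image'][60:400],((0,0),(0,160),(0,0)))]);cv2.imwrite('pics/c6.png',o[:,:,::-1])
h=cv2.cvtColor(w['image'],cv2.COLOR_RGB2HSV)
m=cv2.inRange(h,np.array((0,160,110)),np.array((6,255,255)))|cv2.inRange(h,np.array((174,160,110)),np.array((180,255,255)))
n,l,st,ce=cv2.connectedComponentsWithStats(m)
for i in range(1,n):
    if st[i,4]>300: print(st[i],ce[i],onz(w,ce[i],.016,True))
```

```text
[0.5842839  0.32361079 0.15549823] [1.79990792e+02 2.49592432e-02 1.10620915e+02]
[ 285  184   65   65 2989] [316.79324189 215.92104383] [0.5840942  0.32845151 0.016     ]
```

View pics/c6.png

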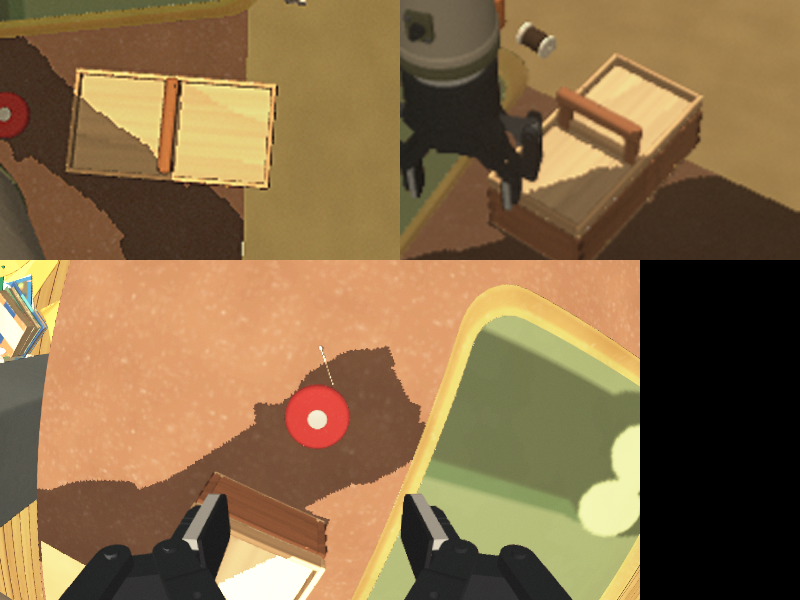

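The tray sits home and parallel on the box. The tape disc is at (317,217) in the wrist view, with its tail pointing up along tool +x.

move_arm([
  [0,2,-25],
  [0,0,-35],
  [0,0,-35],
  [0,0,-30],
  [0,0,-15],
  [0,0,-8],
  [0,0,-4],
  [0,0,0],
], yaw=[0,0,0,0,0,0,0,0], grip=0.78)

```text
time_s: 21.98
position: [0.5842, 0.3259, 0.0031]
eef_rot: [-180.0, 0.0, 110.7]
wrist_force: [0.2, -0.2, 0.9]
finger_gap: 0.779
gripper_force: 0.0
```

move_arm([
  [0,0,-2],
  [0,0,0],
  [0,0,0],
  [0,0,0],
  [0,0,0],
], yaw=[0,0,0,0,0], grip=0.3, newtons=25)

```text
time_s: 22.4
position: [0.5849, 0.3261, 0.0026]
eef_rot: [179.9, -0.0, 110.7]
wrist_force: [-1.0, -1.0, 6.9]
finger_gap: 0.593
gripper_force: 26.5
```

move_arm([
  [0,0,10],
  [0,0,30],
  [0,0,35],
  [0,0,35],
  [-1,-10,28],
  [-3,-25,0],
  [-4,-30,0],
  [-4,-30,0],
  [-4,-28,0],
  [-2.5,-18,0],
  [-1,-9,0],
  [0,0,0],
], yaw=[0,0,0,0,-4,-5,-5,-5,-5,-3,0,0])

```text
time_s: 23.4
position: [0.5649, 0.1738, 0.1397]
eef_rot: [180.0, 0.0, 83.7]
wrist_force: [0.4, 0.4, -0.6]
finger_gap: 0.595
gripper_force: 26.3
```

move_arm([
  [0,0,-10],
  [0,0,-20],
  [0,0,-15],
  [0,0,0],
  [0,0,0],
], yaw=[0,0,0,0,0])

```text
time_s: 23.82
position: [0.5642, 0.1775, 0.0931]
eef_rot: [-179.9, -0.0, 83.9]
wrist_force: [0.1, 0.2, 0.7]
finger_gap: 0.592
gripper_force: 26.3
```

```bash
python3 w.py w7.png
```

```text
[0.5719941  0.25342374 0.2352775 ] [ 1.62784283e+02  1.00801095e-01 -6.04004808e+00]
[0.5646902  0.17731899 0.09394712] [-1.79956487e+02 -2.96463882e-02  8.38985209e+01] 23.8667
```

View pics/w7.png

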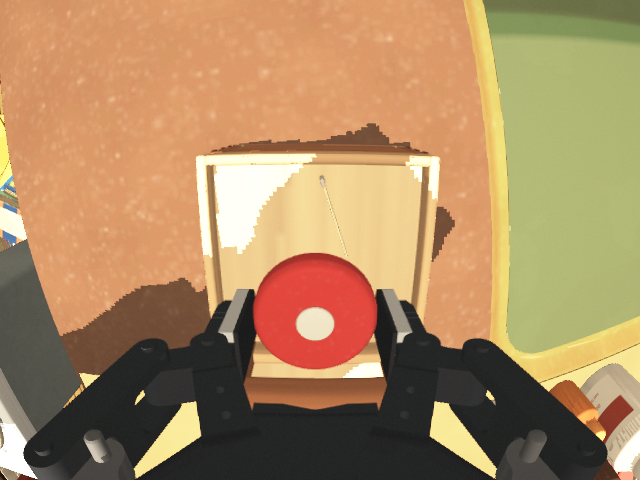

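The tape is held flat over the left pocket with its tail inside the walls, and there is clearance on both sides. Lowering it and letting go.

move_arm([
  [0,0,-10],
  [0,0,-10],
  [0,0,-5],
  [0,0,-3],
  [0,0,0],
], yaw=[0,0,0,0,0])

```text
time_s: 24.28
position: [0.5643, 0.1755, 0.0654]
eef_rot: [-179.9, 0.0, 83.8]
wrist_force: [-0.1, -1.0, 0.2]
finger_gap: 0.591
gripper_force: 26.3
```

move_arm([
  [0,0,0],
  [0,0,0],
  [0,0,0],
  [0,0,0],
], yaw=[0,0,0,0], grip=0.68)

```text
time_s: 24.62
position: [0.565, 0.1757, 0.0666]
eef_rot: [180.0, -0.0, 83.7]
wrist_force: [0.2, -0.1, 0.7]
finger_gap: 0.682
gripper_force: 0.0
```

move_arm([
  [0,0,8],
  [0,0,20],
  [0,0,30],
  [0,0,35],
  [0,0,35],
  [-5,35,5],
  [-5,35,0],
  [-5,35,0],
  [-5,35,0],
  [-5,35,0],
  [0,20,0],
  [0,0,0],
], yaw=[0,0,0,0,0,0,0,0,0,0,0,0])

```text
time_s: 25.62
position: [0.5378, 0.377, 0.2002]
eef_rot: [-180.0, -0.2, 84.1]
wrist_force: [0.5, 0.0, 0.2]
finger_gap: 0.68
gripper_force: 0.0
```

Run:
```python
from h import *
t=shot('top');sc=shot('scene');s=status.read_state();print(s['position'],s['time_s'])
a=t['image'][140:340,150:350];a=cv2.resize(a,(400,400),interpolation=cv2.INTER_CUBIC)
b=sc['image'][180:380,220:420];b=cv2.resize(b,(400,400),interpolation=cv2.INTER_CUBIC)
cv2.imwrite('pics/c8.png',np.hstack([a,b])[:,:,::-1])
```

```text
[0.53920611 0.37130841 0.19965262] 25.7167
```

View pics/c8.png

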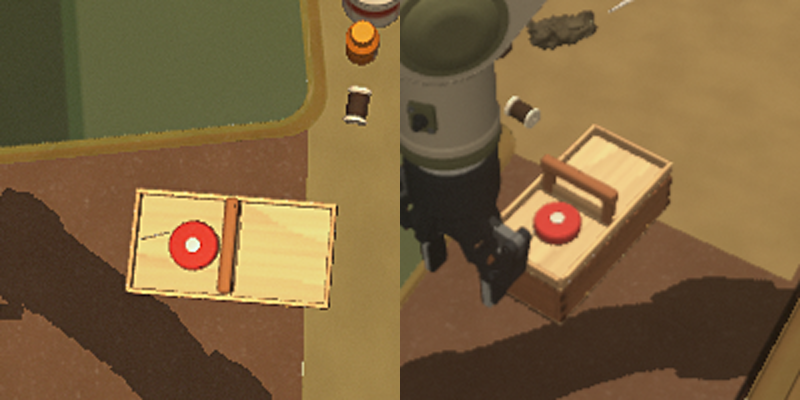

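The tray is square on the box. The tape lies flat in the left pocket at (193,245), and the gripper is clear of everything.

```bash
python3 -c "
from rig import arm
print(arm.finish_job())"
```

```text
the job is handed in; nothing more can be done
None
```

The job is handed in at about 26 s: the red, blue and yellow spools stand in the left, middle and right wells, the tray is home on the box, and the tape measure lies flat in the left pocket.

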